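# Tip the sugar carton onto the coffee tray

### The job

The sugar-cube carton is too broad to grip, so shift it by pushing: slide it upright and square against the near edge of the coffee tray and keep its foot pressed firmly on that edge for a moment, then tip it over the edge so that it lies on the tray with its yellow tear-open panel on top, and push it along the tray until it presses firmly against the red rail at the back for a moment. Firmly means about 8 N of push; at 15 N the card dents, so never push the carton that hard. Leave it lying flat on the tray, square against the rail, and leave the cups, the clay pot, the sugar bowl and the dispenser as they are.

Things in the scene. Friction and masses are not known exactly. Their poses are not given: they have to be found in the camera images.
- carton: full, closed carton of sugar cubes, white and blue, 90 mm deep (its x) by 116 mm wide (y) by 130 mm high (z), 0.72 to 0.98 kg, centre of mass in its middle; origin at the centre of its foot. Starts standing (z up) on the table, 20 to 55 mm short of the tray's near edge, up to 20 mm sideways of the tray's middle, turned up to 0.15 rad from the tray, +x face towards the tray
- carton_panel (a point): centre of the carton's -x face, which faces the robot and bears the yellow tear-open panel; 65 mm above the foot, and 100 mm above the table when the carton lies on the tray, panel up. The card is slippery (friction 0.16 to 0.24, also under the fingers): 1 to 3.5 N slides the carton, standing or lying. The push on it must stay under 15 N
- carton_top (a point): centre of the carton's top end, 130 mm along z from the foot's centre; leads towards the rail when it lies. With the foot against the tray's edge, a push 50 to 60 mm above the table leaves it standing, but one 110 to 115 mm up tips it at 2 to 4 N: after 60 to 90 mm of travel it goes over by itself and lands flat on the board, foot 20 to 45 mm outside the near edge
- tray: heavy wooden coffee tray that stands firm on the table: board 190 mm deep (its x, pointing away from the robot) by 400 mm wide (y) and 10 mm thick; origin under its centre. The near edge (at x = -95 mm) is the bare 10 mm edge of the board; red side strips 12 mm wide and 28 mm high over the table run along both ends. Two thin yellow lines at y = +-85 mm bound the free middle
- tray_edge (a point): middle of the tray's near edge, on its top face, 10 mm above the table. The foot bears firmly here when 4 N or more reach the edge while the push lasts: some 7.5 to 10 N at the hand, friction included; once the push is let go only friction is left
- tray_rail: red wooden rail along the back of the tray, 16 mm thick, 376 mm long, 30 mm high above the board; origin under its centre, on the board
- tray_rail_face (a point): middle of the rail's near face, at board level: 170 mm behind the near edge, where the carton's top end must come to bear, as firmly as on the near edge
- cup0: porcelain coffee cup without a handle, 62 mm across the rim, 46 mm high; origin under its centre; a bystander, on the tray's left part (about 130 mm left of its middle)
- cup1: porcelain coffee cup without a handle, 62 mm across the rim, 46 mm high; origin under its centre; a bystander, on the tray's left part (about 130 mm left of its middle)
- cup2: porcelain coffee cup without a handle, 62 mm across the rim, 46 mm high; origin under its centre; a bystander, on the tray's right part (about 130 mm right of its middle)
- cup3: porcelain coffee cup without a handle, 62 mm across the rim, 46 mm high; origin under its centre; a bystander, on the table right of the tray
- cup4: porcelain coffee cup without a handle, 62 mm across the rim, 46 mm high; origin under its centre; a bystander, on the table to the right, nearer the robot than the tray
- jebena: black clay coffee pot with a thin neck, handle and spout, 142 mm across the belly, 230 mm high; origin under its centre; stands on a straw-coloured plastic ring at one side of the table; a bystander
- sugar_bowl: chrome sugar bowl with a hinged lid, 92 mm across, 100 mm high with the lid shut (the lid may stand open); origin under its centre; a bystander at one side
- dispenser: round push dispenser of frosted plastic, 66 mm across, 108 mm high; origin under its centre; a bystander at one side
There are look-alikes about, which are no part of the job. Leave any pink look-alike of the carton alone.

How it is judged:
By the outcome, as a careful person would: the job done as asked, in the order asked, and still so for the second after the job is handed in, with the robot touching nothing.
It also fails if it takes over 70 s, if anything falls off the work surface, if the arm or the gripper's body presses on something with over 40 N, if the wrist force passes 120 N, or if a joint passes its speed limit or range.

### The arm

A 6-joint arm with a two-finger parallel gripper is mounted at the origin on the work surface. World frame = base frame: x ahead of the robot, y to its left, z up, the work surface at z = 0. Lengths are in m, angles in rad, forces in N, time in s.
With the tool pointing down it reaches from about 0.275 to 0.875 m from the base axis. Payload 12.5 kg.
Tool frame: the origin (TCP) lies midway between the tips of the shut fingers; the grasp point (between the pads) lies 19 mm behind it; z points along the fingers, y is the line along which they close (so a half turn about z gives the same grasp; the last joint's range is limited). The gripper opens to 85 mm and grips with 20 to 120 N. Pads are 22 mm wide; open, the fingers measure 114 mm over their backs; the gripper's body (76 mm by 85 mm) begins 54 mm behind the grasp point. The pads swing forward as they close: fully open they stand 13 mm farther back than shut.
Start: joints at [-1.429, 0.351, 1.652, -0, 1.139, -0.085], TCP at [0.124, -0.536, 0.231] pointing down, gripper open.
Joint ranges: [-2.75, 2.75], [-0.79, 2.1], [0.01, 2.65], [-1.57, 4.71], [0.07, 3.14], [-2.87, 2.87]. Speed limits (rad/s): [2.22, 2.22, 2.79, 3.14, 3.14, 3.14].

### API

Orientations are given as a unit quaternion [w, x, y, z].
In Python, from cell import robot gives the robot as it stands. The module is installed in compiled form; this text tells all that it offers.
- The arm moves only by the tool jog_arm, never from a script. Its arguments are lists of equal length, an entry for each row: "jaw": the finger opening in m, from 0 to 0.0854; "slide": the shift along the tool's x, y, z in m, a list of three; "turn": the turn about the tool's z in rad. A call has 1 to 8 rows; each row shifts and turns the commanded pose from where the row before left it, along the tool's axes as they then stand; what a row does not reach is not made up. A row lasts 1/10 s, in which the tool goes at most 50 mm and 8.59 degrees, less where a joint would pass 70% of its speed; a pose out of reach is approached as far as the arm can. A call with a gripper value outside its range is refused whole. The fingers move at their own pace and stop on an object; "squeeze" is the grip in N (left out, the last holds). Time passes only in rows, so rows that do not move let the fingers close. It gives the time, the measured TCP pose, the force, the opening and the grip force at its end, in the units of the state.
- robot.read_state(): the state, without advancing time (a new reading comes with each control period).
- robot.get_image(name): name is "side" or "top"; returns a dict with "frame" (420x560x3 uint8, blue, green, red), "mtx" (3x3 intrinsics, pixels), "R" (3x3) and "t" (3): a world point X has camera coordinates R X + t. Camera axes: x right, y down, z forward; pixel columns grow to the right and rows downward; lengths in m; the calibration is good to about 2 mm. A picture is of the moment at which its call begins. There is no depth.
- robot.close_job(): hands the job in; it is judged then, once.
The state is a dict: "t": time; "joint_positions": joint angles; "joint_vel": joint speeds; "joint_torque": joint torques, N m; "tcp_pos": TCP position; "orientation": TCP orientation; "force": force on the tool from outside, world axes, zero at the start; "moment": the same for the moment, N m; "finger_gap": finger opening in m; "grasp_force": force on a finger pad.
Only numpy, scipy, OpenCV 4.12 (cv2) and the standard library are available. Lean on these libraries where they do the work, as an engineer would, in place of code of your own. Each camera call takes 0.05 s, during which the arm holds its last target. There are 200 camera calls.

## Working session

There is one attempt and no reset: what is moved stays moved. The work goes in short steps, Python scripts to look and compute and a tool call to move; the robot and the scene stay as the last step left them, time stands still between calls to the robot, and variables do not carry over. Pictures are saved under pics/ and viewed, at most 10 in all, crops included, and the job is handed in when it is done.

Besides the shell and the picture viewer there is one more tool, called after "Emit:" as a command line: name --pt "numbers of a row" for each row, then --argument value for the rest. jog_arm: Moves the arm, as the interface text tells. Its arguments: {"type":"object","properties":{"jaw":{"type":"array"},"slide":{"type":"array"},"turn":{"type":"array"},"squeeze":{"type":"number"}},"required":["jaw","slide","turn"]}

```bash
mkdir -p pics
python3 - <<'E'
from cell import robot
import cv2,pickle
for n in("side","top"):
    d=robot.get_image(n);pickle.dump(d,open(n+".pkl","wb"));cv2.imwrite(f"pics/{n}0.png",d["frame"]);print(n,d["mtx"].tolist(),d["R"].round(3).tolist(),d["t"].round(3).tolist())
s=robot.read_state();print(s)
E
```

```text
side [[511.4747629849892, 0.0, 279.43415638856163], [0.0, 511.4747629849892, 210.65387899469633], [0.0, 0.0, 1.0]] [[-0.812, -0.584, -0.007], [-0.456, 0.641, -0.617], [0.365, -0.497, -0.787]] [0.395, 0.293, 1.244]
top [[461.29361123300987, 0.0, 280.56117466291823], [0.0, 461.29361123300987, 213.68120096644301], [0.0, 0.0, 1.0]] [[0.01, -1.0, -0.01], [-0.994, -0.008, -0.108], [0.108, 0.01, -0.994]] [-0.007, 0.502, 1.511]
{'t': 0.1, 'joint_positions': array([-1.42863193e+00,  3.51194913e-01,  1.65237771e+00,  2.20304178e-05,
        1.13912316e+00, -8.45787028e-02]), 'joint_vel': array([ 9.69109741e-04, -2.46389925e-03, -7.69329577e-04, -2.88185669e-03,
       -5.30311792e-04, -6.88511116e-05]), 'joint_torque': array([ 5.02756702e-04, -5.06831717e+01, -2.91878843e+01, -6.12039162e-05,
        2.69625241e-03, -4.44907599e-06]), 'tcp_pos': array([ 0.1236399 , -0.53560173,  0.23079869]), 'orientation': array([-5.51623645e-04,  9.93580697e-01,  1.13124243e-01, -5.88085208e-06]), 'force': array([-0.29270435,  0.54211422,  0.2108087 ]), 'moment': array([-0.03433748, -0.01058652,  0.02107025]), 'grasp_force': 0.0, 'finger_gap': 0.08557749723421378}
```

View pics/side0.png

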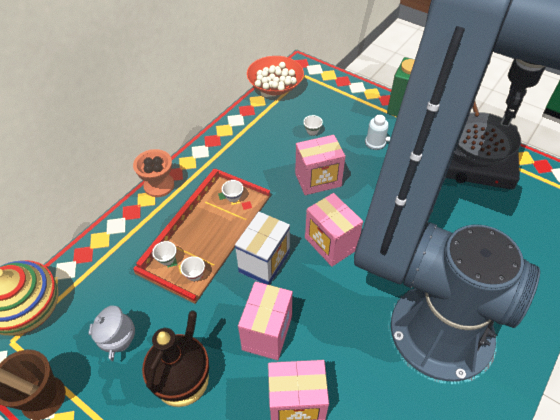

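View pics/top0.png

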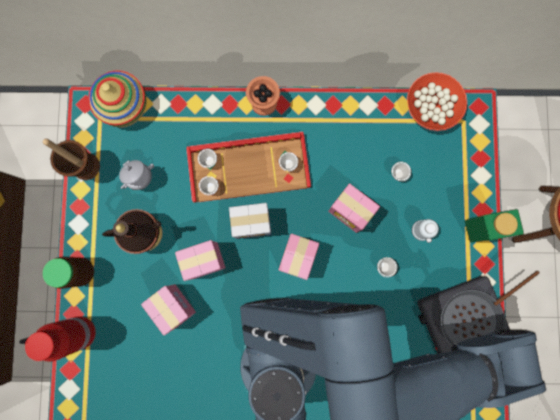

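The side view shows the white/blue carton at about (263,246), just short of the red-railed tray. In the top view it is at (250,220), with the tray at x 190-310, y 133-200. The other candidates, top (200,261), (299,256), (355,208) and (168,309), are all pink look-alikes. The white one fits the description, so I'll confirm it in an enlarged crop.

Run:
```python
import cv2,pickle,numpy as np
a=pickle.load(open("top.pkl","rb"))["frame"][125:245,180:320]
b=pickle.load(open("side.pkl","rb"))["frame"][165:305,130:300]
cv2.imwrite("pics/c1.png",cv2.resize(a,None,fx=5,fy=5,interpolation=cv2.INTER_CUBIC))
cv2.imwrite("pics/c2.png",cv2.resize(b,None,fx=4,fy=4,interpolation=cv2.INTER_CUBIC))
```

```text
(no output)
```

View pics/c1.png

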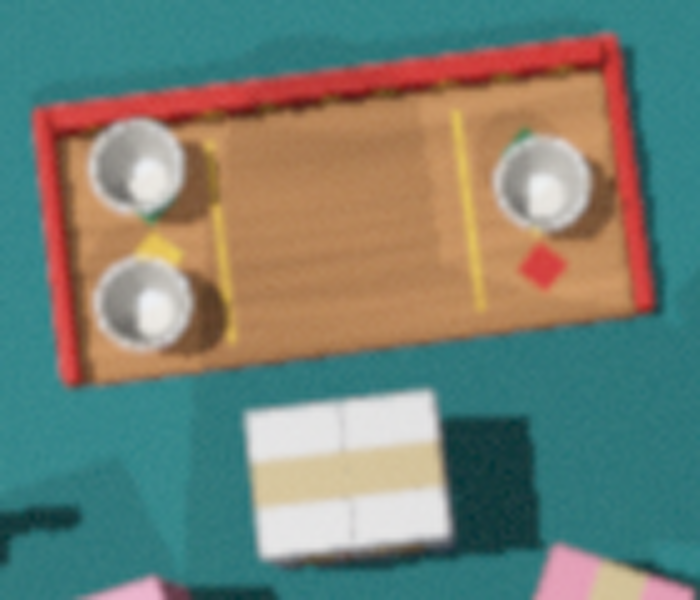

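View pics/c2.png

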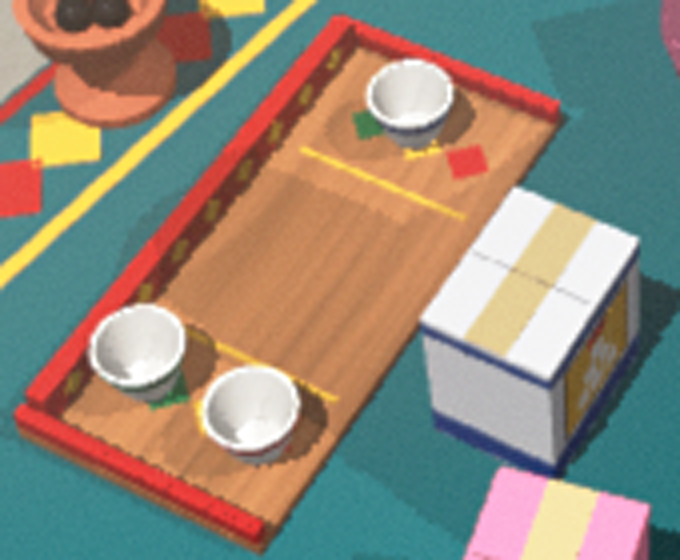

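The crops confirm the white/blue carton with its yellow panel facing the robot. In the top crop its top corners are (245,412), (433,390), (453,543) and (262,560). The board's near edge runs from (85,384) to (630,316).

```bash
cat > h.py <<'E'
import numpy as np,pickle,cv2
def ray(d,uv,z):
    K=np.linalg.inv(d["mtx"]);uv=np.atleast_2d(uv)
    c=-d["R"].T@d["t"];r=(d["R"].T@K@np.c_[uv,np.ones(len(uv))].T).T
    return (c+r*((z-c[2])/r[:,2])[:,None])[:,:2]
E
python3 - <<'E'
from h import *
np.set_printoptions(precision=4,suppress=True)
T=pickle.load(open("top.pkl","rb"));S=pickle.load(open("side.pkl","rb"))
t=lambda p,z:ray(T,(np.array(p)+.5)/5-.5+[180,125],z)
s=lambda p,z:ray(S,(np.array(p)+.5)/4-.5+[130,165],z)
def box(c):
    m=c.mean(0);e=[np.linalg.norm(c[i]-c[(i+1)%4]) for i in range(4)];
    x=(c[0]+c[1]-c[2]-c[3]);y=(c[0]+c[3]-c[1]-c[2]);print("carton",m,np.array(e),"yaw",np.arctan2(x[1],x[0]),np.arctan2(-y[0],y[1]))
box(t([(245,412),(433,390),(453,543),(262,560)],.13))
box(s([(422,328),(517,187),(638,240),(552,383)],.13))
def edge(n,p):
    d=p[0]-p[1];print(n,p.ravel(),"len",np.linalg.norm(d),"yaw",np.arctan2(-d[0],d[1]))
edge("near top",t([(85,384),(630,316)],.01))
edge("near side",s([(265,552),(565,120)],.01))
for n,p in (("lineL",t([(210,143),(233,340)],.01)),("lineR",t([(457,110),(482,310)],.01)),("sL",s([(190,335),(337,400)],.01)),("sR",s([(302,150),(465,217)],.01))):
    d=p[0]-p[1];print(n,p.ravel(),np.arctan2(d[1],d[0]))
edge("strip near corners top",t([(68,385),(655,312)],.028))
edge("strip s",s([(262,532),(563,112)],.028))
edge("rail back top",t([(37,108),(615,37)],.04))
E
```

```text
carton [0.4705 0.0935] [0.118  0.0964 0.1187 0.0931] yaw 0.13854506407787767 0.11175684191266935
carton [0.4671 0.095 ] [0.1217 0.0881 0.118  0.0891] yaw 0.1387178540231649 0.15830751684010416
near top [ 0.5429  0.2824  0.5925 -0.0864] len 0.3721728993765987 yaw 0.13357852315314495
near side [ 0.534   0.2927  0.5898 -0.1013] len 0.397928586649045 yaw 0.14055422686901295
lineL [0.7101 0.2016 0.5738 0.1827] 0.1372063442795455
lineR [0.7344 0.0326 0.5958 0.014 ] 0.13345302971493003
sL [0.6846 0.1989 0.5698 0.1806] 0.157929974277331
sR [0.7287 0.0322 0.5945 0.0117] 0.1515564001189591
strip near corners top [ 0.5397  0.2903  0.5923 -0.1024] len 0.3961927440789456 yaw 0.13317235510587005
strip s [ 0.5364  0.2891  0.5862 -0.0946] len 0.3869539175516133 yaw 0.12898273337748767
rail back top [ 0.726   0.3145  0.7777 -0.0743] len 0.3921684251086414 yaw 0.1321197890107741
```

Run:
```python
from h import *
np.set_printoptions(precision=3,suppress=True)
T=pickle.load(open("top.pkl","rb"))
for p in ([(288,234),(319,242),(309,279),(280,272)],[(177,250),(215,241),(223,268),(184,279)],[(332,208),(355,185),(380,208),(357,227)]): print(ray(T,p,.13).tolist())
u=np.array([np.cos(.135),np.sin(.135)]);n=np.array([-u[1],u[0]])
C=np.array([.469,.094]);E=np.array([.564,.095])
print("carton in edge frame",(C-E)@u,(C-E)@n)
for p in ray(T,[(288,234),(319,242),(309,279),(280,272),(215,241),(223,268)],.13): print("rel carton",(p-C)@u,(p-C)@n)
P=C-u*.085; print("start",P)
for tcp in ([.124,-.536],): 
    d=P-tcp; w=.227; x=np.array([np.cos(w),np.sin(w)]); print("slide tool x,y at yaw .227:",d@x, d@np.array([x[1],-x[0]]))
    w=.135; x=u; print("at .135:",d@x, d@np.array([x[1],-x[0]]))
```

```text
[[0.4273880365501569, -0.027247600988681203], [0.4035223591905001, -0.12311962431353551], [0.2900701302759558, -0.09259682002295516], [0.31046734646704943, -0.00362044368966773]]
[[0.3748263658996709, 0.31531963858754675], [0.4036857517006393, 0.19842805913005973], [0.32096504758990335, 0.1717324150321208], [0.2862886432308691, 0.2907862528347927]]
[[0.5095780567571049, -0.16346868448989604], [0.5826088560552531, -0.23547534138657733], [0.510829975526172, -0.3124793144785005], [0.4509878902419587, -0.24062263047509777]]
carton in edge frame -0.09427021677543937 0.011795178214493537
rel carton -0.05755210230244597 -0.11454384212270127
rel carton -0.09410407920442401 -0.20633146872233565
rel carton -0.20241597014168344 -0.1608168105446183
rel carton -0.1702289833020578 -0.07539526846105035
rel carton -0.05066497063025237 0.11226856779890555
rel carton -0.13622600149344122 0.09694922381790583
start [0.385 0.083]
slide tool x,y at yaw .227: 0.3932937841780569 -0.5440027701610263
at .135: 0.3416528552001985 -0.5778341813613301
```

Emit:
jog_arm --jaw '[0, 0, 0, 0, 0, 0, 0, 0]' --pt "0 0 0" --pt "0.02 -0.034 0" --pt "0.022 -0.038 0" --pt "0.022 -0.038 0" --pt "0.022 -0.038 0" --pt "0.022 -0.038 0" --pt "0.022 -0.038 0" --pt "0.022 -0.038 0" --turn '[0.092, 0, 0, 0, 0, 0, 0, 0]' --squeeze 40

```text
t: 0.9
tcp_pos: [0.2392, -0.2541, 0.2312]
orientation: [-0.0, 0.998, 0.067, 0.0]
force: [1.4, -0.1, 0.4]
finger_gap: -0.0
grasp_force: 0.0
```

Emit:
jog_arm --jaw '[0, 0, 0, 0, 0, 0, 0, 0]' --pt "0.022 -0.038 0" --pt "0.022 -0.038 0" --pt "0.022 -0.038 0" --pt "0.022 -0.038 0" --pt "0.022 -0.038 0" --pt "0.022 -0.038 0" --pt "0.02 -0.035 0" --pt "0 0 0" --turn '[0, 0, 0, 0, 0, 0, 0, 0]'

```text
t: 1.7
tcp_pos: [0.3552, 0.0286, 0.2312]
orientation: [-0.0, 0.998, 0.07, 0.0]
force: [-1.1, 0.4, 0.1]
finger_gap: 0.0001
grasp_force: 0.0
```

Emit:
jog_arm --jaw '[0, 0, 0, 0, 0, 0, 0, 0]' --pt "0.018 -0.024 0" --pt "0.018 -0.025 0" --pt "0 0 0.03" --pt "0 0 0.04" --pt "0 0 0.04" --pt "0 0 0.035" --pt "0 0 0.02" --pt "0 0 0.005" --turn '[0, 0, 0, 0, 0, 0, 0, 0]'

```text
t: 2.5
tcp_pos: [0.3821, 0.0779, 0.0595]
orientation: [0.0, 0.998, 0.067, -0.002]
force: [-0.3, 0.0, 0.9]
finger_gap: -0.0002
grasp_force: 0.0
```

Emit:
jog_arm --jaw '[0, 0, 0, 0]' --pt "0 0 0" --pt "0 0 0" --pt "0 0 0" --pt "0 0 0" --turn '[0, 0, 0, 0]'

```text
t: 2.9
tcp_pos: [0.384, 0.0786, 0.0621]
orientation: [-0.0, 0.998, 0.067, 0.001]
force: [0.8, 0.6, -0.4]
finger_gap: -0.0002
grasp_force: 0.0
```

Run:
```python
from h import *
from cell import robot
d=robot.get_image("top");a=d["frame"][125:265,180:330]
b=robot.get_image("side")["frame"][175:315,170:320]
cv2.imwrite("pics/c3.png",cv2.resize(np.hstack([a,b]),None,fx=2.6,fy=2.6,interpolation=cv2.INTER_CUBIC))
for i in range(3):
  s=robot.read_state();print(s["tcp_pos"],s["force"],s["orientation"])
```

```text
[0.38374334 0.07862653 0.06178794] [-0.59878418  0.10180359 -0.1511514 ] [-1.25859952e-05  9.97725822e-01  6.74011180e-02  5.21815962e-04]
[0.38374334 0.07862653 0.06178794] [-0.59878418  0.10180359 -0.1511514 ] [-1.25859952e-05  9.97725822e-01  6.74011180e-02  5.21815962e-04]
[0.38374334 0.07862653 0.06178794] [-0.59878418  0.10180359 -0.1511514 ] [-1.25859952e-05  9.97725822e-01  6.74011180e-02  5.21815962e-04]
```

View pics/c3.png

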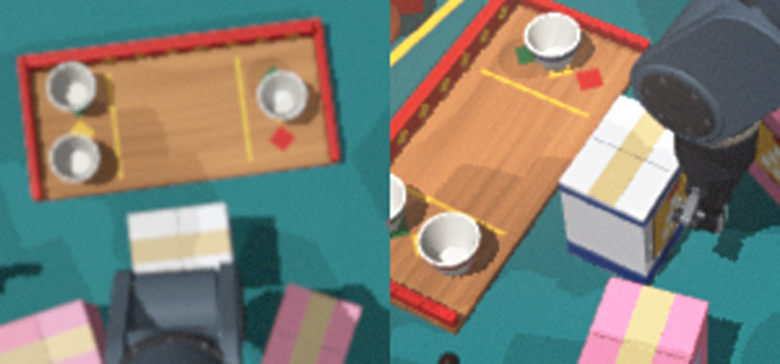

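The hand (right crop, about (700,215)) stands behind the carton, in line with the panel and clear of the pink cartons on both sides. Next is a slow advance to contact.

Emit:
jog_arm --jaw '[0, 0, 0, 0, 0, 0, 0, 0]' --pt "0.006 -0.004 0.002" --pt "0.006 0 0" --pt "0.004 0 0" --pt "0.003 0 0" --pt "0.002 0 0" --pt "0.002 0 0" --pt "0.002 0 0" --pt "0.002 0 0" --turn '[0, 0, 0, 0, 0, 0, 0, 0]'

```text
t: 3.8
tcp_pos: [0.4093, 0.0861, 0.0592]
orientation: [0.0, 0.998, 0.067, -0.001]
force: [-2.2, -0.6, 1.0]
finger_gap: -0.0001
grasp_force: 0.0
```

Emit:
jog_arm --jaw '[0, 0, 0, 0]' --pt "0.002 0 0" --pt "0.002 0 0" --pt "0.002 0 0" --pt "0.002 0 0" --turn '[0, 0, 0, 0]'

```text
t: 4.2
tcp_pos: [0.4177, 0.0873, 0.0593]
orientation: [0.0, 0.998, 0.067, -0.0]
force: [-2.2, -0.8, -0.9]
finger_gap: -0.0002
grasp_force: 0.0
```

Emit:
jog_arm --jaw '[0, 0, 0, 0, 0, 0, 0, 0]' --pt "0.003 0 0" --pt "0.004 0 0" --pt "0.004 0 0" --pt "0.004 0 0" --pt "0.004 0 0" --pt "0.004 0 0" --pt "0.004 0 0" --pt "0.003 0 0" --turn '[0, 0, 0, 0, 0, 0, 0, 0]'

```text
t: 5.0
tcp_pos: [0.4478, 0.0913, 0.0593]
orientation: [-0.0, 0.998, 0.067, 0.0]
force: [-3.3, 0.5, 0.9]
finger_gap: 0.0
grasp_force: 0.0
```

Emit:
jog_arm --jaw '[0, 0, 0, 0]' --pt "0.002 0 0" --pt "0.002 0 0" --pt "0.001 0 0" --pt "0.001 0 0" --turn '[0, 0, 0, 0]'

```text
t: 5.4
tcp_pos: [0.4533, 0.0921, 0.0593]
orientation: [-0.0, 0.998, 0.067, -0.0]
force: [-2.8, -0.1, 0.1]
finger_gap: -0.0001
grasp_force: 0.0
```

Run:
```python
from h import *
from cell import robot
d=robot.get_image("top");a=d["frame"][125:225,180:320]
b=robot.get_image("side")["frame"][165:285,130:300]
pickle.dump(d,open("top1.pkl","wb"))
a=cv2.resize(a,(392,280),interpolation=cv2.INTER_CUBIC);b=cv2.resize(b,(397,280),interpolation=cv2.INTER_CUBIC)
cv2.imwrite("pics/c4.png",np.hstack([a,b]))
s=robot.read_state();print(s["tcp_pos"],s["force"])
```

```text
[0.45345047 0.09211616 0.05930638] [-2.13577407  0.07933376  0.10089806]
```

View pics/c4.png

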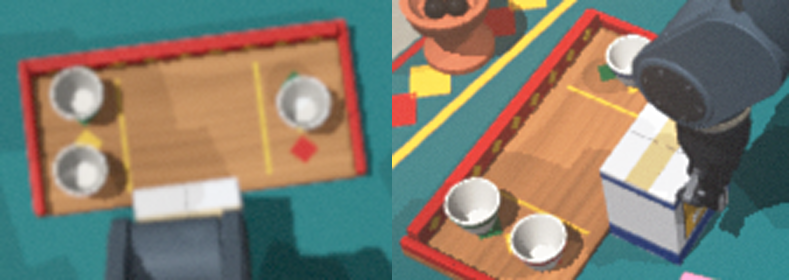

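The carton is still upright and a few mm short of the near edge. In the top crop its front edge runs (133,190)-(238,178), roughly parallel to the tray edge.

Emit:
jog_arm --jaw '[0, 0, 0, 0]' --pt "0.001 0 0" --pt "0.001 0 0" --pt "0.001 0 0" --pt "0.001 0 0" --turn '[0, 0, 0, 0]'

```text
t: 5.9
tcp_pos: [0.4573, 0.0926, 0.0593]
orientation: [-0.0, 0.998, 0.067, -0.0]
force: [-2.5, -0.1, 1.4]
finger_gap: 0.0001
grasp_force: 0.0
```

Emit:
jog_arm --jaw '[0, 0]' --pt "0.001 0 0" --pt "0.001 0 0" --turn '[0, 0]'

```text
t: 6.1
tcp_pos: [0.4591, 0.0929, 0.0592]
orientation: [0.0, 0.998, 0.067, -0.0]
force: [-4.9, -0.5, 1.2]
finger_gap: 0.0001
grasp_force: 0.0
```

Emit:
jog_arm --jaw '[0, 0]' --pt "0.001 0 0" --pt "0.001 0 0" --turn '[0, 0]'

```text
t: 6.3
tcp_pos: [0.4611, 0.0932, 0.0592]
orientation: [0.0, 0.998, 0.067, -0.0]
force: [-4.7, -0.3, 0.9]
finger_gap: 0.0004
grasp_force: 0.0
```

Emit:
jog_arm --jaw '[0, 0]' --pt "0.0005 0 0" --pt "0.0005 0 0" --turn '[0, 0]'

```text
t: 6.5
tcp_pos: [0.4622, 0.0933, 0.0593]
orientation: [-0.0, 0.998, 0.067, -0.0]
force: [-5.1, -0.8, 1.4]
finger_gap: -0.0
grasp_force: 0.0
```

Emit:
jog_arm --jaw '[0]' --pt "0.0005 0 0" --turn '[0]'

```text
t: 6.6
tcp_pos: [0.4627, 0.0934, 0.0593]
orientation: [0.0, 0.998, 0.067, -0.0]
force: [-4.4, -1.0, 1.5]
finger_gap: -0.0002
grasp_force: 0.0
```

Emit:
jog_arm --jaw '[0]' --pt "0 0 0" --turn '[0]'

```text
t: 6.7
tcp_pos: [0.4628, 0.0934, 0.0593]
orientation: [-0.0, 0.998, 0.067, 0.0]
force: [-4.1, -0.3, 0.8]
finger_gap: -0.0001
grasp_force: 0.0
```

Run:
```python
from h import *
from cell import robot
d=robot.get_image("top");a=d["frame"][165:215,210:280]
e=robot.get_image("side");b=e["frame"][195:295,200:320]
pickle.dump(d,open("top2.pkl","wb"));pickle.dump(e,open("side2.pkl","wb"))
a=cv2.resize(a,(400,286),interpolation=cv2.INTER_CUBIC);b=cv2.resize(b,(343,286),interpolation=cv2.INTER_CUBIC)
cv2.imwrite("pics/c5.png",np.hstack([a,b]))
s=robot.read_state();print(s["tcp_pos"],s["force"],s["moment"])
```

```text
[0.46274376 0.09337314 0.0592717 ] [-3.43197641 -1.36654061 -0.09735122] [0.00220352 0.38427848 0.02629607]
```

View pics/c5.png

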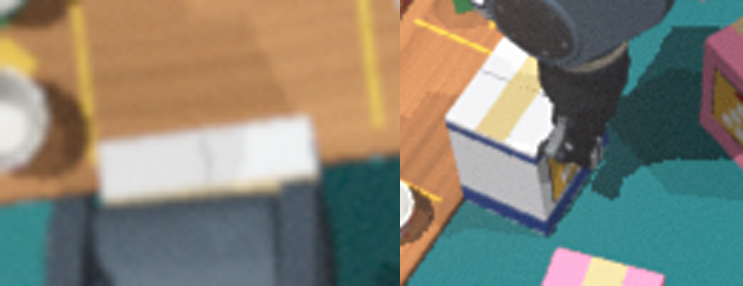

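Run:
```python
from h import *
np.set_printoptions(precision=4,suppress=True)
T=pickle.load(open("top2.pkl","rb"));S=pickle.load(open("side2.pkl","rb"))
u=np.array([np.cos(.135),np.sin(.135)]);n=np.array([-u[1],u[0]]);E=np.array([.564,.095])
f=lambda P:np.c_[(P-E)@u,(P-E)@n]
print("top front corners z.13",f(ray(T,np.array([(100,146),(307,116)])/5.714+[210,165],.13)))
s=lambda p,z:f(ray(S,np.array(p)/2.858+[200,195],z))
print("side: top left-front,left-rear",s([(47,124),(145,157)],.13)); print("foot left-front,left-rear",s([(62,192),(150,233)],0))
print("tcp",f(np.array([[.4628,.0934]])))
T0=pickle.load(open("top.pkl","rb"))
print("initial front corners",f(ray(T0,np.array([(245,412),(433,390)])/5+[180,125],.13)))
```

```text
top front corners z.13 [[ 0.007   0.0678]
 [ 0.0092 -0.0467]]
side: top left-front,left-rear [[ 0.0005  0.0745]
 [-0.0914  0.0648]]
foot left-front,left-rear [[ 0.0072  0.063 ]
 [-0.0879  0.0631]]
tcp [[-0.1005  0.012 ]]
initial front corners [[-0.0463  0.0692]
 [-0.0474 -0.0488]]
```

The front face has reached the tray edge (about 0 mm). The carton's top is roughly 7 mm further on than its foot should allow, and the tool is being pushed slightly upwards. So the shut fingers bear too high and start to tip it at about 4.7 N. I'll back off and push lower, with the back of one opened finger after turning the hand a quarter turn.

Emit:
jog_arm --jaw '[0, 0, 0, 0, 0, 0, 0, 0]' --pt "-0.002 0 0" --pt "-0.003 0 0" --pt "-0.005 0 0" --pt "-0.012 0 0" --pt "-0.02 0 0" --pt "-0.02 0 0" --pt "-0.008 0 0" --pt "0 0 -0.01" --turn '[0, 0, 0, 0, 0, 0, 0, 0]'

```text
t: 7.6
tcp_pos: [0.392, 0.0838, 0.0691]
orientation: [0.0, 0.998, 0.067, -0.001]
force: [0.3, -0.1, 0.0]
finger_gap: -0.0003
grasp_force: 0.0
```

Run:
```python
from h import *
from cell import robot
d=robot.get_image("top");e=robot.get_image("side")
o=pickle.load(open("top2.pkl","rb"))
a,b=[cv2.resize(x[165:215,210:280],(280,200),interpolation=cv2.INTER_CUBIC) for x in (o["frame"],d["frame"])]
S=pickle.load(open("side.pkl","rb"))["frame"]
c=cv2.resize(S[55:125,490:560],(480,400),interpolation=cv2.INTER_CUBIC)
cv2.imwrite("pics/c6.png",np.hstack([np.vstack([a,b]),c]))
s=robot.read_state();print(s["tcp_pos"],s["force"],s["moment"],s["joint_positions"])
```

```text
[0.39479864 0.08411446 0.07067791] [1.15104375 0.32246243 0.66862277] [-0.02959928 -0.02431447 -0.00698457] [9.44562800e-02 3.67902218e-01 2.14405698e+00 2.39686481e-05
 6.26583383e-01 1.53043177e+00]
```

View pics/c6.png

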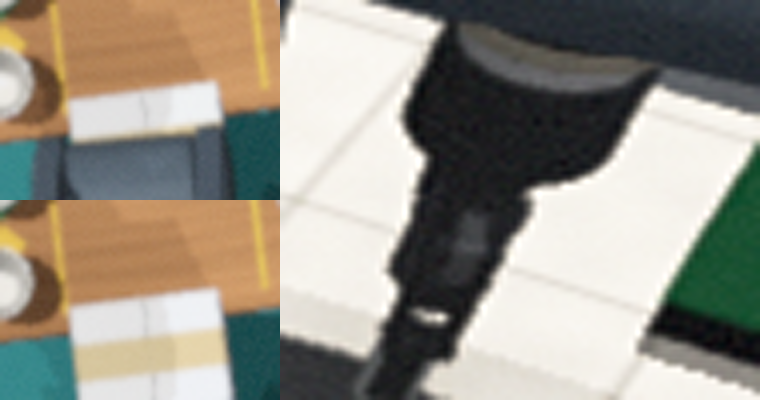

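After backing off, the carton's front edge in the top crops came back by about 2 px (from (68,98)-(215,82) to (70,107)-(218,90)). It had tilted slightly and has settled upright at the edge. Now the quarter turn.

Emit:
jog_arm --jaw '[0, 0, 0, 0, 0, 0, 0, 0]' --pt "-0.004 0 0" --pt "0 0 0" --pt "0 0 0" --pt "0 0 0" --pt "0 0 0" --pt "0 0 0" --pt "0 0 0" --pt "0 0 0" --turn '[-0.143, -0.143, -0.143, -0.143, -0.143, -0.143, -0.143, -0.143]' --squeeze 120

```text
t: 8.5
tcp_pos: [0.3905, 0.0835, 0.0696]
orientation: [0.0, 0.801, 0.599, 0.001]
force: [-0.3, 0.9, -0.0]
finger_gap: 0.0004
grasp_force: 0.0
```

Emit:
jog_arm --jaw '[0, 0, 0.0854, 0.0854, 0.0854, 0.0854, 0.0854, 0.0854]' --pt "0 0 0" --pt "0 0 0" --pt "0 0 0" --pt "0 0 0.01" --pt "0 0 0.015" --pt "0 0 0.015" --pt "0 0 0.015" --pt "0 0 0.005" --turn '[-0.143, -0.143, -0.141, 0, 0, 0, 0, 0]'

```text
t: 9.3
tcp_pos: [0.3892, 0.0834, 0.0079]
orientation: [-0.0, 0.659, 0.752, -0.001]
force: [-0.7, -0.4, 0.2]
finger_gap: 0.0851
grasp_force: 0.0
```

Emit:
jog_arm --jaw '[0.0854, 0.0854]' --pt "0 0 0" --pt "0 0 0" --turn '[0, 0]'

```text
t: 9.5
tcp_pos: [0.3897, 0.0835, 0.0095]
orientation: [0.0, 0.658, 0.753, 0.0]
force: [-0.1, -0.3, -0.4]
finger_gap: 0.0854
grasp_force: 0.0
```

```bash
cat > st.py <<'E'
from h import *
from cell import robot
np.set_printoptions(precision=4,suppress=True)
u=np.array([np.cos(.135),np.sin(.135)]);n=np.array([-u[1],u[0]]);E=np.array([.564,.095])
s=robot.read_state();q=s["orientation"];P=s["tcp_pos"][:2]-E
print("t",s["t"],"along",P@u,"lat",P@n,"z",s["tcp_pos"][2],"yaw",2*np.arctan2(q[2],q[1]),"Fu",s["force"][:2]@u,"F",s["force"],"M",s["moment"],"gap",s["finger_gap"])
E
python3 st.py
```

```text
t 9.5 along -0.17426444701691754 lat 0.012048670746994864 z 0.009494141658907825 yaw 1.704467387781472 Fu -0.1636825359403582 F [-0.1177 -0.3496 -0.409 ] M [-0.01   -0.0101  0.0067] gap 0.08540394927229547
```

Emit:
jog_arm --jaw '[0.0854, 0.0854, 0.0854, 0.0854, 0.0854, 0.0854]' --pt "0 0.004 0" --pt "0 0.003 0" --pt "0 0.002 0" --pt "0 0.002 0" --pt "0 0.002 0" --pt "0 0.002 0" --turn '[0, 0, 0, 0, 0, 0]'

```text
t: 10.1
tcp_pos: [0.402, 0.0853, 0.0088]
orientation: [-0.002, 0.658, 0.753, -0.002]
force: [-10.9, -1.4, 2.0]
finger_gap: 0.0852
grasp_force: 0.0
```

Emit:
jog_arm --jaw '[0.0854, 0.0854, 0.0854]' --pt "0 0.0015 0" --pt "0 0.0015 0" --pt "0 0.0015 0" --turn '[0, 0, 0]'

```text
t: 10.4
tcp_pos: [0.4063, 0.0858, 0.0088]
orientation: [-0.002, 0.658, 0.753, -0.002]
force: [-10.8, -2.0, 4.4]
finger_gap: 0.0853
grasp_force: 0.0
```

Emit:
jog_arm --jaw '[0.0854, 0.0854, 0.0854]' --pt "0 0.0015 0" --pt "0 0.0015 0" --pt "0 0.0015 0" --turn '[0, 0, 0]'

```text
t: 10.7
tcp_pos: [0.4108, 0.0864, 0.0089]
orientation: [-0.002, 0.658, 0.753, -0.002]
force: [-11.0, -2.4, 3.7]
finger_gap: 0.0856
grasp_force: 0.0
```

That was over-pushed: the force held at about 11 N while the hand advanced, so the carton was tipping. I'll back off gently, go lower, and repeat in fine steps.

Emit:
jog_arm --jaw '[0.0854, 0.0854, 0.0854, 0.0854, 0.0854, 0.0854, 0.0854, 0.0854]' --pt "0 -0.002 0" --pt "0 -0.002 0" --pt "0 -0.002 0" --pt "0 -0.002 0" --pt "0 -0.002 0" --pt "0 -0.003 0" --pt "0 -0.004 0" --pt "0 0 0.006" --turn '[0, 0, 0, 0, 0, 0, 0, 0]'

```text
t: 11.5
tcp_pos: [0.397, 0.0844, 0.0037]
orientation: [0.001, 0.658, 0.753, 0.001]
force: [0.3, 0.2, 0.2]
finger_gap: 0.0856
grasp_force: 0.0
```

```bash
python3 st.py
```

```text
t 11.5 along -0.16691897491674923 lat 0.011996347634035169 z 0.0036906277813820894 yaw 1.7057845144636843 Fu 0.3600577126657706 F [0.3419 0.1579 0.1783] M [0.0649 0.0098 0.0229] gap 0.08563294414593098
```

Emit:
jog_arm --jaw '[0.0854, 0.0854, 0.0854]' --pt "0 0.001 0" --pt "0 0.0005 0" --pt "0 0 0" --turn '[0, 0, 0]'

```text
t: 11.8
tcp_pos: [0.3982, 0.0846, 0.0033]
orientation: [0.0, 0.658, 0.753, 0.0]
force: [-0.1, 0.4, 0.5]
finger_gap: 0.0858
grasp_force: 0.0
```

Emit:
jog_arm --jaw '[0.0854, 0.0854]' --pt "0 0.0007 0" --pt "0 0 0" --turn '[0, 0]'

```text
t: 12.0
tcp_pos: [0.3987, 0.0847, 0.0034]
orientation: [0.0, 0.658, 0.753, 0.0]
force: [-0.4, -0.1, -0.5]
finger_gap: 0.0856
grasp_force: 0.0
```

Emit:
jog_arm --jaw '[0.0854, 0.0854]' --pt "0 0.0008 0" --pt "0 0 0" --turn '[0, 0]'

```text
t: 12.2
tcp_pos: [0.3994, 0.0848, 0.0033]
orientation: [0.0, 0.658, 0.753, 0.0]
force: [-0.2, 0.6, -1.3]
finger_gap: 0.0856
grasp_force: 0.0
```

Emit:
jog_arm --jaw '[0.0854, 0.0854]' --pt "0 0.0008 0" --pt "0 0 0" --turn '[0, 0]'

```text
t: 12.4
tcp_pos: [0.4002, 0.0849, 0.0033]
orientation: [0.0, 0.658, 0.753, 0.0]
force: [-0.5, -0.1, -0.5]
finger_gap: 0.0855
grasp_force: 0.0
```

Emit:
jog_arm --jaw '[0.0854, 0.0854]' --pt "0 0.0008 0" --pt "0 0 0" --turn '[0, 0]'

```text
t: 12.6
tcp_pos: [0.4004, 0.085, 0.0032]
orientation: [-0.0, 0.658, 0.753, -0.0]
force: [-2.1, -0.7, 0.4]
finger_gap: 0.0856
grasp_force: 0.0
```

Emit:
jog_arm --jaw '[0.0854, 0.0854]' --pt "0 0.0006 0" --pt "0 0 0" --turn '[0, 0]'

```text
t: 12.8
tcp_pos: [0.4004, 0.085, 0.003]
orientation: [-0.001, 0.658, 0.753, -0.001]
force: [-5.1, -1.1, 0.9]
finger_gap: 0.0852
grasp_force: 0.0
```

Emit:
jog_arm --jaw '[0.0854, 0.0854]' --pt "0 0.0006 0" --pt "0 0 0" --turn '[0, 0]'

```text
t: 13.0
tcp_pos: [0.4004, 0.085, 0.0029]
orientation: [-0.001, 0.658, 0.753, -0.001]
force: [-7.6, -0.9, 0.6]
finger_gap: 0.085
grasp_force: 0.0
```

TCP isn't moving and the force is rising, so the foot is firm on the edge. A touch more, then hold.

Emit:
jog_arm --jaw '[0.0854, 0.0854, 0.0854, 0.0854]' --pt "0 0.0003 0" --pt "0 0 0" --pt "0 0 0" --pt "0 0 0" --turn '[0, 0, 0, 0]'

```text
t: 13.4
tcp_pos: [0.4004, 0.085, 0.0029]
orientation: [-0.001, 0.658, 0.753, -0.002]
force: [-8.2, -0.8, 0.9]
finger_gap: 0.0851
grasp_force: 0.0
```

Emit:
jog_arm --jaw '[0.0854, 0.0854, 0.0854, 0.0854, 0.0854, 0.0854]' --pt "0 0 0" --pt "0 0 0" --pt "0 0 0" --pt "0 0 0" --pt "0 0 0" --pt "0 0 0" --turn '[0, 0, 0, 0, 0, 0]'

```text
t: 14.0
tcp_pos: [0.4004, 0.085, 0.0029]
orientation: [-0.001, 0.658, 0.753, -0.001]
force: [-8.4, -0.7, 1.1]
finger_gap: 0.0853
grasp_force: 0.0
```

```bash
python3 - <<'E'
from h import *
from cell import robot
d=robot.get_image("top");e=robot.get_image("side")
pickle.dump(d,open("top3.pkl","wb"));pickle.dump(e,open("side3.pkl","wb"))
a=cv2.resize(d["frame"][150:225,200:280],(400,375),interpolation=cv2.INTER_CUBIC)
c=cv2.resize(e["frame"][195:295,200:300],(375,375),interpolation=cv2.INTER_CUBIC)
cv2.imwrite("pics/c7.png",np.hstack([a,c]))
E
python3 st.py
```

```text
t 14.1 along -0.1634511063436566 lat 0.012146352060654318 z 0.002857902641684569 yaw 1.7058777464996178 Fu -8.94794147782013 F [-8.908  -0.8987  1.6041] M [-0.1028  0.8508  0.0368] gap 0.08521739528440304
```

View pics/c7.png

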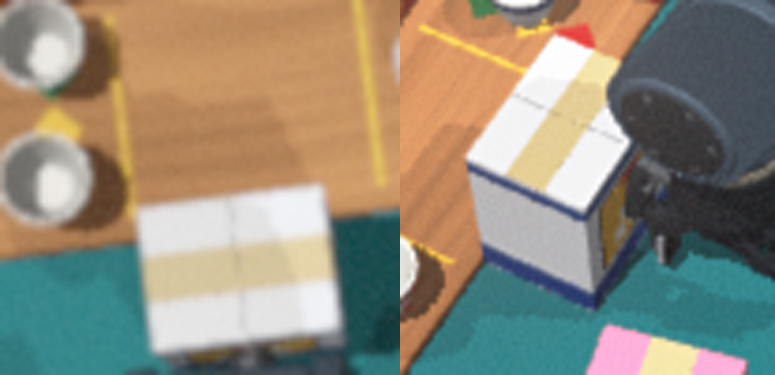

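The carton stands upright, its top front edge (138,210)-(322,185) parallel to the tray edge, and was held at 8.2-8.9 N for about 1 s. Now I'll back off, turn back, shut the fingers and raise for the tip.

Emit:
jog_arm --jaw '[0.0854, 0.0854, 0.0854, 0.0854, 0, 0, 0, 0]' --pt "0 -0.002 0" --pt "0 -0.006 0" --pt "0 -0.012 0" --pt "0 0 -0.04" --pt "0 0 -0.04" --pt "0 0 -0.029" --pt "0 0 0" --pt "0 0 0" --turn '[0, 0, 0, 0, 0, 0, 0.143, 0.143]' --squeeze 40

```text
t: 14.9
tcp_pos: [0.3823, 0.0825, 0.1131]
orientation: [0.001, 0.76, 0.65, 0.001]
force: [-0.4, -0.2, 0.5]
finger_gap: 0.0282
grasp_force: 0.0
```

Emit:
jog_arm --jaw '[0, 0, 0, 0, 0, 0, 0, 0]' --pt "0 0 0" --pt "0 0 0" --pt "0 0 0" --pt "0 0 0" --pt "0 0 0" --pt "0 0 0" --pt "0 0 0" --pt "0 0 0" --turn '[0.143, 0.143, 0.143, 0.143, 0.143, 0.143, 0.143, 0.143]'

```text
t: 15.7
tcp_pos: [0.3818, 0.0824, 0.1121]
orientation: [0.0, 0.991, 0.135, 0.0]
force: [-0.2, -0.3, 0.3]
finger_gap: -0.0002
grasp_force: 0.0
```

Emit:
jog_arm --jaw '[0, 0]' --pt "0 0 0" --pt "0 0 0" --turn '[0.141, 0]'

```text
t: 15.9
tcp_pos: [0.3819, 0.0824, 0.1122]
orientation: [-0.0, 0.998, 0.066, -0.0]
force: [0.1, 0.1, -0.6]
finger_gap: -0.0002
grasp_force: 0.0
```

```bash
python3 st.py
```

```text
t 15.9 along -0.1821481657790675 lat 0.012028201372228533 z 0.11216895416161923 yaw 0.13269244974099625 Fu 0.14753499987343294 F [ 0.1389  0.0739 -0.5547] M [-0.0033  0.0447  0.0128] gap -0.00017783919396491352
```

Emit:
jog_arm --jaw '[0, 0, 0, 0, 0, 0, 0, 0]' --pt "0.02 0 0" --pt "0.02 0 0" --pt "0.015 0 0" --pt "0.009 0 0" --pt "0.004 0 0" --pt "0.002 0 0" --pt "0.002 0 0" --pt "0.002 0 0" --turn '[0, 0, 0, 0, 0, 0, 0, 0]'

```text
t: 16.7
tcp_pos: [0.4555, 0.0924, 0.1123]
orientation: [0.0, 0.998, 0.068, -0.0]
force: [0.5, 0.9, 0.3]
finger_gap: -0.0003
grasp_force: 0.0
```

Emit:
jog_arm --jaw '[0, 0, 0, 0, 0, 0, 0, 0]' --pt "0.002 0 0" --pt "0.002 0 0" --pt "0.002 0 0" --pt "0.002 0 0" --pt "0.002 0 0" --pt "0.002 0 0" --pt "0.002 0 0" --pt "0.002 0 0" --turn '[0, 0, 0, 0, 0, 0, 0, 0]'

```text
t: 17.5
tcp_pos: [0.4707, 0.0945, 0.1119]
orientation: [0.0, 0.998, 0.067, -0.001]
force: [-5.6, -1.0, 2.6]
finger_gap: -0.0001
grasp_force: 2.9
```

Emit:
jog_arm --jaw '[0, 0, 0, 0, 0, 0]' --pt "0.003 0 0" --pt "0.003 0 0" --pt "0.003 0 0" --pt "0.003 0 0" --pt "0.003 0 0" --pt "0.003 0 0" --turn '[0, 0, 0, 0, 0, 0]'

```text
t: 18.1
tcp_pos: [0.4892, 0.097, 0.1122]
orientation: [0.0, 0.998, 0.067, -0.001]
force: [-4.7, -0.5, 3.2]
finger_gap: -0.0002
grasp_force: 2.6
```

Emit:
jog_arm --jaw '[0, 0, 0, 0, 0, 0]' --pt "0.003 0 0" --pt "0.003 0 0" --pt "0.003 0 0" --pt "0.003 0 0" --pt "0.003 0 0" --pt "0.003 0 0" --turn '[0, 0, 0, 0, 0, 0]'

```text
t: 18.7
tcp_pos: [0.5078, 0.0995, 0.1124]
orientation: [-0.0, 0.998, 0.067, 0.0]
force: [-2.0, -0.2, 2.5]
finger_gap: -0.0001
grasp_force: 1.5
```

Emit:
jog_arm --jaw '[0, 0, 0, 0, 0, 0]' --pt "0.003 0 0" --pt "0.003 0 0" --pt "0.003 0 0" --pt "0.003 0 0" --pt "0.003 0 0" --pt "0.003 0 0" --turn '[0, 0, 0, 0, 0, 0]'

```text
t: 19.3
tcp_pos: [0.5255, 0.1019, 0.1122]
orientation: [-0.0, 0.998, 0.067, 0.0]
force: [0.2, -0.6, 0.5]
finger_gap: 0.0001
grasp_force: 0.0
```

Emit:
jog_arm --jaw '[0, 0, 0, 0]' --pt "0.003 0 0" --pt "0.003 0 0" --pt "0 0 0" --pt "0 0 0" --turn '[0, 0, 0, 0]'

```text
t: 19.7
tcp_pos: [0.5312, 0.1027, 0.1122]
orientation: [0.0, 0.998, 0.067, -0.0]
force: [-0.8, 0.5, -0.9]
finger_gap: 0.0001
grasp_force: 0.0
```

It has gone over. I'll retreat and look.

Emit:
jog_arm --jaw '[0, 0, 0, 0, 0, 0, 0]' --pt "0 0 -0.02" --pt "-0.02 0 -0.02" --pt "-0.04 0 0" --pt "-0.04 0 0" --pt "-0.03 0 0" --pt "-0.01 0 0" --pt "0 0 0" --turn '[0, 0, 0, 0, 0, 0, 0]'

```text
t: 20.4
tcp_pos: [0.3921, 0.0838, 0.1526]
orientation: [-0.0, 0.998, 0.067, 0.0]
force: [1.1, 0.5, 0.5]
finger_gap: -0.0002
grasp_force: 0.0
```

```bash
python3 - <<'E'
from h import *
from cell import robot
d=robot.get_image("top");e=robot.get_image("side")
pickle.dump(d,open("top4.pkl","wb"));pickle.dump(e,open("side4.pkl","wb"))
a=cv2.resize(d["frame"][125:225,180:280],(400,400),interpolation=cv2.INTER_CUBIC)
c=cv2.resize(e["frame"][175:275,180:280],(400,400),interpolation=cv2.INTER_CUBIC)
cv2.imwrite("pics/c8.png",np.hstack([a,c]))
E
python3 st.py
```

```text
t 20.5 along -0.17017575022212392 lat 0.01197795886044865 z 0.1526524895187674 yaw 0.13471458713702442 Fu 0.6689795408762063 F [ 0.6759 -0.0059 -0.3389] M [-0.0039  0.0309  0.0242] gap 0.0003742060269494996
```

View pics/c8.png

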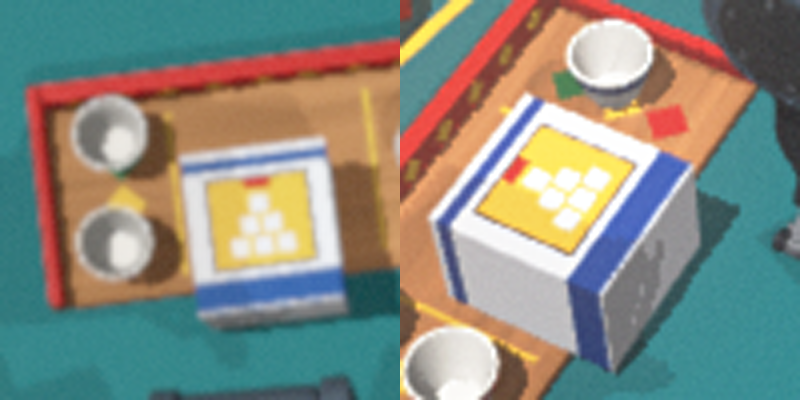

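The carton lies panel up on the tray. Its top face corners in the left crop are about (182,157), (324,138), (346,290) and (198,308). No more views are left, so I'll measure numerically from here.

Run:
```python
from h import *
np.set_printoptions(precision=4,suppress=True)
u=np.array([np.cos(.135),np.sin(.135)]);n=np.array([-u[1],u[0]]);E=np.array([.564,.095])
f=lambda P:np.c_[(P-E)@u,(P-E)@n]
for nme,off,p in(("top4",[180,125],[(182,157),(324,138),(346,293),(198,307)]),("side4",[180,175],[(433-400,213),(527-400,97),(692-400,170),(600-400,292)])):
    c=f(ray(pickle.load(open(nme+".pkl","rb")),(np.array(p)+.5)/4-.5+off,.10));print(nme,c.ravel(),"mean",c.mean(0),"yaw rel tray",np.arctan2(*(-(c[0]+c[3]-c[1]-c[2]))*np.array([-1,-1])) if 0 else [np.arctan2(-(a-b)[0],(a-b)[1]) for a,b in((c[0],c[1]),(c[3],c[2]))],[np.arctan2((a-b)[1],(a-b)[0]) for a,b in((c[0],c[3]),(c[1],c[2]))])
```

```text
top4 [ 0.0995  0.0688  0.1004 -0.0464 -0.0268 -0.0486 -0.0231  0.0698] mean [0.0375 0.0109] yaw rel tray [np.float64(0.007935939168053003), np.float64(-0.03158283827275356)] [np.float64(-0.008092477267593715), np.float64(0.017553493019294205)]
side4 [ 0.0975  0.0645  0.0962 -0.0453 -0.0329 -0.0433 -0.0298  0.0667] mean [0.0328 0.0106] yaw rel tray [np.float64(-0.01159867968174864), np.float64(-0.02875407754746946)] [np.float64(-0.01772321859512956), np.float64(-0.01591524923944015)]
```

Emit:
jog_arm --jaw '[0.05, 0.05, 0.05, 0.05, 0.05, 0.05]' --pt "0 0 0.02" --pt "0 0 0.04" --pt "0 0 0.035" --pt "0 0 0.018" --pt "0 0 0.004" --pt "0 0 0" --turn '[0, 0, 0, 0, 0, 0]'

```text
t: 21.1
tcp_pos: [0.3931, 0.0839, 0.035]
orientation: [0.0, 0.998, 0.067, -0.0]
force: [-0.6, 0.2, 0.5]
finger_gap: 0.05
grasp_force: 0.0
```

Emit:
jog_arm --jaw '[0.05, 0.05, 0.05, 0.05, 0.05, 0.05, 0.05, 0.05]' --pt "0.025 0 0" --pt "0.035 0 0" --pt "0.03 0 0" --pt "0.015 0 0" --pt "0.005 0 0" --pt "0.003 0 0" --pt "0.002 0 0" --pt "0.002 0 0" --turn '[0, 0, 0, 0, 0, 0, 0, 0]'

```text
t: 21.9
tcp_pos: [0.508, 0.0995, 0.0355]
orientation: [0.0, 0.998, 0.067, -0.0]
force: [-0.1, -0.2, 0.7]
finger_gap: 0.0497
grasp_force: 0.0
```

Emit:
jog_arm --jaw '[0.05, 0.05, 0.05, 0.05, 0.05, 0.05, 0.05, 0.05]' --pt "0.002 0 0" --pt "0.002 0 0" --pt "0.002 0 0" --pt "0.002 0 0" --pt "0.002 0 0" --pt "0.002 0 0" --pt "0.002 0 0" --pt "0.002 0 0" --turn '[0, 0, 0, 0, 0, 0, 0, 0]'

```text
t: 22.7
tcp_pos: [0.5243, 0.1017, 0.0353]
orientation: [0.0, 0.998, 0.067, -0.0]
force: [-3.3, 0.1, 4.1]
finger_gap: 0.0502
grasp_force: 0.0
```

```bash
python3 st.py
```

```text
t 22.7 along -0.03838937397177643 lat 0.011997166753223563 z 0.035281608140028765 yaw 0.13479753902010427 Fu -3.278265198720343 F [-3.3212  0.0948  4.0971] M [ 0.0116  0.309  -0.0384] gap 0.05021324915762937
```

Emit:
jog_arm --jaw '[0.05, 0.05, 0.05, 0.05, 0.05]' --pt "-0.004 0 0" --pt "-0.004 0 -0.004" --pt "0 0 -0.006" --pt "0 0 0" --pt "0.003 0 0" --turn '[0, 0, 0, 0, 0]'

```text
t: 23.2
tcp_pos: [0.5194, 0.101, 0.0456]
orientation: [-0.0, 0.998, 0.067, 0.0]
force: [0.4, 0.4, 0.5]
finger_gap: 0.05
grasp_force: 0.0
```

Emit:
jog_arm --jaw '[0.05, 0.05, 0.05, 0.05]' --pt "0.003 0 0" --pt "0.002 0 0" --pt "0.002 0 0" --pt "0.002 0 0" --turn '[0, 0, 0, 0]'

```text
t: 23.6
tcp_pos: [0.5279, 0.1022, 0.0451]
orientation: [0.0, 0.998, 0.067, -0.001]
force: [-3.7, -0.3, -0.6]
finger_gap: 0.0506
grasp_force: 0.0
```

```bash
python3 st.py
```

```text
t 23.6 along -0.03475995770256677 lat 0.012018761027815886 z 0.04505669937022598 yaw 0.13482856353725373 Fu -3.7245823363274817 F [-3.7119 -0.3449 -0.6029] M [-0.0364  0.3281  0.0082] gap 0.05062797142857913
```

Emit:
jog_arm --jaw '[0.05, 0.05, 0.05, 0.05, 0.05, 0.05, 0.05, 0.05]' --pt "0.003 0 0" --pt "0.003 0 0" --pt "0.003 0 0" --pt "0.003 0 0" --pt "0.003 0 0" --pt "0.003 0 0" --pt "0.003 0 0" --pt "0.003 0 0" --turn '[0, 0, 0, 0, 0, 0, 0, 0]'

```text
t: 24.4
tcp_pos: [0.5522, 0.1055, 0.0453]
orientation: [0.0, 0.998, 0.067, 0.0]
force: [-2.7, 0.3, -0.7]
finger_gap: 0.0501
grasp_force: 0.0
```

Emit:
jog_arm --jaw '[0.05, 0.05, 0.05, 0.05, 0.05, 0.05, 0.05, 0.05]' --pt "0.003 0 0" --pt "0.003 0 0" --pt "0.003 0 0" --pt "0.003 0 0" --pt "0.003 0 0" --pt "0.003 0 0" --pt "0.002 0 0" --pt "0.002 0 0" --turn '[0, 0, 0, 0, 0, 0, 0, 0]'

```text
t: 25.2
tcp_pos: [0.574, 0.1085, 0.0453]
orientation: [-0.0, 0.998, 0.067, 0.0]
force: [-3.0, 0.1, -0.0]
finger_gap: 0.0501
grasp_force: 0.0
```

Emit:
jog_arm --jaw '[0.05, 0.05, 0.05, 0.05]' --pt "0.0015 0 0" --pt "0.001 0 0" --pt "0.001 0 0" --pt "0.001 0 0" --turn '[0, 0, 0, 0]'

```text
t: 25.6
tcp_pos: [0.5783, 0.109, 0.0453]
orientation: [-0.0, 0.998, 0.067, -0.0]
force: [-2.9, 0.3, 0.7]
finger_gap: 0.0498
grasp_force: 0.0
```

```bash
python3 st.py
```

```text
t 25.6 along 0.01604020247119274 lat 0.011995410055810547 z 0.04531333883577919 yaw 0.13480350961447293 Fu -2.813102477945765 F [-2.8835  0.3278  0.7418] M [-0.031   0.3781  0.016 ] gap 0.04984980162199176
```

Emit:
jog_arm --jaw '[0.05, 0.05, 0.05, 0.05, 0.05]' --pt "0.001 0 0" --pt "0.001 0 0" --pt "0.001 0 0" --pt "0.001 0 0" --pt "0.001 0 0" --turn '[0, 0, 0, 0, 0]'

```text
t: 26.1
tcp_pos: [0.5833, 0.1097, 0.0453]
orientation: [0.0, 0.998, 0.067, 0.0]
force: [-2.4, -0.5, -0.1]
finger_gap: 0.0499
grasp_force: 0.0
```

Emit:
jog_arm --jaw '[0.05, 0.05]' --pt "0.001 0 0" --pt "0.001 0 0" --turn '[0, 0]'

```text
t: 26.3
tcp_pos: [0.5853, 0.11, 0.0453]
orientation: [-0.0, 0.998, 0.067, 0.0]
force: [-2.7, 0.9, 0.9]
finger_gap: 0.0502
grasp_force: 0.0
```

Emit:
jog_arm --jaw '[0.05, 0.05]' --pt "0.001 0 0" --pt "0.0008 0 0" --turn '[0, 0]'

```text
t: 26.5
tcp_pos: [0.587, 0.1102, 0.0453]
orientation: [0.0, 0.998, 0.067, -0.0]
force: [-2.9, -0.4, 0.6]
finger_gap: 0.0498
grasp_force: 0.0
```

Emit:
jog_arm --jaw '[0.05, 0.05]' --pt "0.0008 0 0" --pt "0.0008 0 0" --turn '[0, 0]'

```text
t: 26.7
tcp_pos: [0.5886, 0.1105, 0.0453]
orientation: [-0.0, 0.998, 0.067, -0.0]
force: [-3.1, -0.4, 1.4]
finger_gap: 0.0503
grasp_force: 0.0
```

Emit:
jog_arm --jaw '[0.05, 0.05]' --pt "0.0008 0 0" --pt "0.0008 0 0" --turn '[0, 0]'

```text
t: 26.9
tcp_pos: [0.5899, 0.1106, 0.0452]
orientation: [0.0, 0.998, 0.067, -0.0]
force: [-6.6, -0.7, 0.8]
finger_gap: 0.05
grasp_force: 0.0
```

Emit:
jog_arm --jaw '[0.05, 0.05]' --pt "0.0003 0 0" --pt "0 0 0" --turn '[0, 0]'

```text
t: 27.1
tcp_pos: [0.5899, 0.1106, 0.0451]
orientation: [0.0, 0.998, 0.067, -0.001]
force: [-5.0, -1.7, 1.6]
finger_gap: 0.0498
grasp_force: 0.0
```

Emit:
jog_arm --jaw '[0.05, 0.05]' --pt "0.0004 0 0" --pt "0 0 0" --turn '[0, 0]'

```text
t: 27.3
tcp_pos: [0.5899, 0.1106, 0.0449]
orientation: [0.0, 0.998, 0.068, -0.001]
force: [-7.9, -1.8, 1.8]
finger_gap: 0.0502
grasp_force: 0.0
```

```bash
python3 st.py
```

```text
t 27.3 along 0.027715694903537483 lat 0.01197868752729279 z 0.04492428200241365 yaw 0.13522992519792434 Fu -8.036534756007601 F [-7.864  -1.8138  1.7553] M [-0.0785  0.8775  0.2205] gap 0.05023110700573833
```

Emit:
jog_arm --jaw '[0.05, 0.05, 0.05]' --pt "0.0001 0 0" --pt "0 0 0" --pt "0 0 0" --turn '[-0.008, 0, 0]'

```text
t: 27.6
tcp_pos: [0.5898, 0.1106, 0.0449]
orientation: [-0.0, 0.997, 0.071, -0.001]
force: [-7.9, -0.9, 0.1]
finger_gap: 0.0501
grasp_force: 0.0
```

```bash
python3 st.py
```

```text
t 27.6 along 0.027717196867152624 lat 0.012001375283237524 z 0.04486508764678211 yaw 0.14213377423072368 Fu -7.987838741102654 F [-7.9351 -0.9281  0.0826] M [-0.2224  0.854  -0.3107] gap 0.05010990762568844
```

Emit:
jog_arm --jaw '[0.05, 0.05, 0.05, 0.05, 0.05, 0.05]' --pt "0.0002 0 0" --pt "0 0 0" --pt "0 0 0" --pt "0 0 0" --pt "0 0 0" --pt "0 0 0" --turn '[0.004, 0, 0, 0, 0, 0]'

```text
t: 28.2
tcp_pos: [0.59, 0.1107, 0.0448]
orientation: [0.0, 0.998, 0.069, -0.001]
force: [-7.0, -1.1, 1.6]
finger_gap: 0.0502
grasp_force: 0.0
```

```bash
python3 st.py
```

```text
t 28.2 along 0.027837781172618467 lat 0.012049354316062024 z 0.04483623118387982 yaw 0.13868810895985126 Fu -7.114775028113152 F [-7.024  -1.1497  1.6374] M [-0.1278  0.9505 -0.0052] gap 0.05020066489841685
```

Balanced now (Mz about 0), so the carton is flush with the rail. I'll press slightly more and hold.

Emit:
jog_arm --jaw '[0.05, 0.05, 0.05]' --pt "0.0003 0 0" --pt "0 0 0" --pt "0 0 0" --turn '[0, 0, 0]'

```text
t: 28.5
tcp_pos: [0.5899, 0.1107, 0.0447]
orientation: [0.0, 0.998, 0.069, -0.002]
force: [-9.4, -0.2, 0.9]
finger_gap: 0.0501
grasp_force: 0.0
```

Emit:
jog_arm --jaw '[0.05, 0.05, 0.05, 0.05, 0.05, 0.05, 0.05, 0.05]' --pt "0 0 0" --pt "0 0 0" --pt "0 0 0" --pt "0 0 0" --pt "0 0 0" --pt "0 0 0" --pt "0 0 0" --pt "0 0 0" --turn '[0, 0, 0, 0, 0, 0, 0, 0]'

```text
t: 29.3
tcp_pos: [0.5899, 0.1107, 0.0448]
orientation: [0.0, 0.998, 0.069, -0.002]
force: [-9.6, -0.3, 1.6]
finger_gap: 0.0501
grasp_force: 0.0
```

Emit:
jog_arm --jaw '[0.05, 0.05, 0.05, 0.05, 0.05, 0.05, 0.05, 0.05]' --pt "-0.001 0 0" --pt "-0.004 0 0" --pt "-0.015 0 0" --pt "-0.03 0 0" --pt "-0.04 0 0" --pt "-0.04 0 0" --pt "-0.02 0 0" --pt "0 0 0" --turn '[0, 0, 0, 0, 0, 0, 0, 0]'

```text
t: 30.1
tcp_pos: [0.4409, 0.0899, 0.0455]
orientation: [0.0, 0.998, 0.069, -0.0]
force: [0.7, 0.1, 0.3]
finger_gap: 0.0501
grasp_force: 0.0
```

Run:
```python
from st import *
d=robot.get_image("top");o=pickle.load(open("top.pkl","rb"))
f=lambda P:np.c_[(P-E)@u,(P-E)@n]
fr=d["frame"];hsv=cv2.cvtColor(fr,cv2.COLOR_BGR2HSV)
m=cv2.inRange(hsv,(100,90,60),(125,255,255));m[:130]=0;m[205:]=0;m[:,:220]=0;m[:,275:]=0
k,l,st,c=cv2.connectedComponentsWithStats(m)
for i in range(1,k):
    if st[i,4]>15:
        q=np.argwhere(l==i)[:,::-1].astype(float);r=f(ray(d,q,.1));p=np.polyfit(r[:,1],r[:,0],1)
        print("blue stripe",st[i].tolist(),"along",r[:,0].mean(),"lat",r[:,1].min(),r[:,1].max(),"slope",p[0])
df=cv2.absdiff(fr,o["frame"]).max(2)
for nm,(x,y) in dict(c0=(207,159),c1=(209,186),c2=(289,162),c3=(401,172),c4=(388,267),pot=(138,230),bowl=(135,175),disp=(426,230)).items(): print(nm,np.median(df[y-10:y+10,x-10:x+10]),end=" ")
```

```text
t 30.1 along -0.1226868316032548 lat 0.011481468672365214 z 0.045506537650152584 yaw 0.13878907120809952 Fu 0.7196639643774918 F [0.7138 0.0922 0.3438] M [ 0.0064 -0.0388 -0.0027] gap 0.0501331960782982
blue stripe [224, 140, 34, 5, 38] along 0.16371900352093569 lat -0.04235994159871967 0.065070722912894 slope 0.001769540450641951
blue stripe [227, 170, 36, 10, 208] along 0.057857140684699986 lat -0.04649277821618526 0.06726732909628828 slope -0.0048568137675617466
c0 15.0 c1 9.5 c2 2.0 c3 2.0 c4 3.0 pot 6.0 bowl 13.0 disp 2.0
```

The carton is square to the rail (stripe slopes within 0.005 rad) and the hand is clear. The bystanders were never approached. Handing in.

```bash
python3 -c "
from cell import robot
print(robot.close_job())"
```

```text
the job is handed in; nothing more can be done
None
```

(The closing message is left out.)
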